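# Clip a tube holder onto the shaker and tug-test it

### The arm

A 6-joint arm with a two-finger parallel gripper is mounted at the origin on a cart in front of the work surface, level with it; the furniture and walls round the work are solid. World frame = base frame: x ahead of the robot, y to its left, z up, the work surface at z = 0. Lengths are in m, angles in rad, forces in N, time in s.
With the tool pointing down it reaches from about 0.325 to 0.85 m from the base axis. Payload 4.4 kg.
Tool frame: the origin (TCP) lies between the finger pads; the fingertips stand 25 mm ahead of it and the grasp point (between the pads) lies 6 mm ahead of it (env.tips_ahead is the distance from the TCP to the fingertips, in m); z points along the fingers, x is the direction in which the jaws open and shut, and the axes are right-handed (so a half turn about z gives the same grasp; the last joint's range is limited). The gripper opens to 94 mm and grips with 3 to 60 N. Pads are 16 mm wide; open, the fingers measure 119 mm over their backs; the gripper's body (75 mm by 177 mm) begins 78 mm behind the grasp point.
Start: joints at [-1.298, 0.207, 1.542, -0, 1.393, -0.15], TCP at [0.236, -0.524, 0.21] pointing down, gripper open.
Joint ranges: [-2.73, 2.73], [-0.86, 2.22], [0.23, 2.46], [-1.11, 4.25], [0.08, 2.63], [-2.82, 2.82]. Speed limits (rad/s): [2.79, 2.79, 3.14, 3.14, 3.14, 3.14].

### API

Orientations are given as a rotation vector (axis times angle).
In Python, from station import env gives the robot as it stands.
- The arm moves only by the tool carry_out, never from a script. Its argument "commands" is a list of rows, each a list of 7 numbers: the shift along the tool's x, y, z in m, then the turn, a rotation vector about the tool's x, y, z in rad, then the closure, from 0 (fully open) to 1 (shut). A call has 1 to 20 rows; each row is the pose to reach, as a shift and turn from the pose commanded when the call began, along the tool's axes at that moment; what a row does not reach only later rows make up. A row lasts 1/10 s, in which the tool goes at most 50 mm and 8.59 degrees, less where a joint would pass 70% of its speed; a pose out of reach is approached as far as the arm can. A call with a gripper value outside its range is refused whole. The fingers move at their own pace and stop on an object; "force" is the grip in N (left out, the last holds). Time passes only in rows, so rows that repeat a pose let the fingers close. It gives the time, the measured TCP pose, the force and the opening at its end, in the units of the state.
- env.get_state(): the state, without advancing time (a new reading comes with each control period).
- env.grab_frame(name): name is "side" or "top" or "wrist"; returns (picture, depth): 480x640x3 uint8, red, green, blue; 480x640 float32, m along the optical axis (not along the pixel's ray), 0 where there is no reading.
- env.camera_model(name): a dict with "fx", "fy", "cx", "cy" (pixels), "pose" (4x4, takes a point from camera to world coordinates); the wrist camera has in their place "mount" (4x4, takes a point from camera to tool coordinates, whose origin is the TCP and whose axes are the tool frame's). Camera axes: x right, y up, looking along -z (the intrinsics and any distortion apply to the point x, -y, -z); pixel columns grow to the right and rows downward; lengths in m; the calibration is good to about 2 mm. The wrist camera is an equidistant fisheye: a pixel r from the principal point sees the ray r / f radians off the axis. A picture is of the moment at which its call begins: read the wrist's pose just before it. camera_model takes no time and is no camera call.
- env.finish_job(): hands the job in, once; it reports no verdict.
Trained networks look in the newest picture that a camera, given by its name, has taken for a name from the list of things; names that differ only in an ending like _2 or _b are one class to them, and where a whole thing is asked for, a point or a joint stands for the part that bears it (a point fixed in the world has none). Each returns a list of dicts, best first, with "confidence" (0 to 1); they miss things now and then, are a little off and sometimes report something else, mostly with a low value. They report only what shows in the picture. A call takes as long as a camera call. They do not tell look-alikes from the thing itself.
- env.spot_in(camera, query): "position" ([x, y, z] in m, in world coordinates, good to about 4 mm: the middle of the surface that is visible of it).
The state is a dict: "time": time; "joint_pos": joint angles; "dq": joint speeds; "joint_torque": joint torques, N m; "tcp_pos": TCP position; "orientation": TCP orientation; "force": force on the tool from outside, world axes, zero at the start; "ft_torque": the same for the moment, N m; "width": finger opening in m.
Only numpy, scipy, OpenCV 4.12 (cv2) and the standard library are available. Lean on these libraries where they do the work, as an engineer would, in place of code of your own. Each camera call takes 0.05 s, during which the arm holds its last target. There are 200 camera calls.

### The job

Take the grey tube holder out of its white stand, put its stud into the empty hole of the shaker's deck and press it straight down until it has snapped in and its flange sits flat on the deck. Then prove that it holds: pull straight up on it with slowly rising force to about 12 N and keep it there for half a second (under 8 N proves nothing, over 20 N breaks the latch), ease off and let it go, standing fully home and upright. Do not push the other things about.

Things in the scene. Friction and masses are not known exactly. Their poses are not given: they have to be found in the camera images.
- holder: Loose grey round tube holder, 0.1-0.16 kg, own z up. Origin: centre of the flange's underside. Flange 44 mm across, z 0-4 mm; open cup 40 mm across (33 inside) up to z 62 mm: grip its outside. Below, a stud: collar 17 mm across to z -4.5, neck 9 mm to -16.5, head 18 mm from -16.5 (flat shoulder) to -19, cone narrowing to 6 mm at -28. Starts upright in the stand, flange on the stand's top.
- stand: Fixed white block 75 x 75 x 30 mm with a plain 22 mm hole through its middle, in which the holder's stud hangs loosely. Origin: centre of its underside on the worktop; its top is 30 mm up.
- shaker: Fixed bench shaker: white base, level bare metal deck 160 mm (own x) by 240 mm (own y). Origin: centre of its underside; deck top 70 mm above it. Empty socket hole at own (0, +55 mm). At own (0, -55 mm) stands an identical holder that is part of the shaker, 62 mm above the deck, so fingers placed along own x have the most room.
- socket (a point): Centre of the mouth of the empty hole, level with the deck's top, axes as the shaker (z up). Hole 21 mm across, small chamfer, deck 5 mm thick. The holder is home when its origin is here: flange on the deck, where pressing becomes rigid. On the way the latch resists with 5 to 10 N, so a stop at less force than that leaves the stud unlatched.
- latch: Snap latch under the deck, origin at the socket. Two sprung pawls at own +x and -x, 6 mm from the axis; the stud's cone pushes them aside and they snap in above its head. Their hidden depth differs from latch to latch, so the home holder has 1.5 to 5.5 mm of free play upward; then the head bears on the pawls, which do not give: the pull rises steeply within 1 mm. Cannot be undone from above.
- film_box: Bystander: loose carton 55 x 120 x 50 mm, origin at the centre of its underside.
- forceps: Bystander: loose steel forceps lying flat, 12 x 124 x 8 mm, origin at the centre of their underside.
- dropper_bottle: Bystander: loose small white bottle, 34 mm across, 78 mm tall, origin at the centre of its underside.
There are look-alikes about, which are no part of the job. What is shaped like the holder but black or purple is not meant.

How it is judged:
On the way, in this order (a step that is already met when the one before it is completed fails the run):
1. the holder has been pressed fully home in the socket, upright (z of holder in the frame of socket below 0.001 m and horizontal distance between holder and socket below 0.004 m and angle between holder's own z axis and vertical below 0.08 rad), for 0.1 s.
2. the latch has borne an upward pull of at least 8 N through the holder's head, holder still in and upright (contact force between latch and holder above 8 N and z of holder in the frame of socket between 0.0007 and 0.007 m and angle between holder's own z axis and vertical below 0.08 rad), for 0.3 s.
At the end, for the whole second after the job is handed in: After the press and the pull test the holder stands released and at rest in the socket: its origin within 4 mm sideways and 1.5 mm in height of the socket site, upright within 0.08 rad (z of holder in the frame of socket between -0.0015 and 0.0015 m and horizontal distance between holder and socket below 0.004 m and angle between holder's own z axis and vertical below 0.08 rad and linear speed of holder below 0.02 m/s); the robot touches nothing.
It fails at once if the latch was overloaded in the pull test: more than 20 N between the latch and the snapped-in holder (contact force between latch and holder above 20 N and z of holder in the frame of socket below 0.007 m).
It fails at once if a bystander was pushed more than 3 cm away (distance of any of dropper_bottle, film_box, forceps from where it was at the start of the episode above 0.03 m).
It also fails if it takes over 64 s, if anything falls off the work surface, if the arm or the gripper's body presses on something with over 40 N, if the wrist force passes 120 N, or if a joint passes its speed limit or range.

## Working session

There is one attempt and no reset: what is moved stays moved. The work goes in short steps, Python scripts to look and compute and a tool call to move; the robot and the scene stay as the last step left them, time stands still between calls to the robot, and variables do not carry over. Pictures are saved under pics/ and viewed, about 8 in all and at most 12, crops included, and the job is handed in when it is done.

Besides the shell and the picture viewer there is one more tool, called after "Request:" as name(argument=value, ...), one argument or row to a line, values as JSON. carry_out: Moves the arm, as the interface text tells. Its arguments: {"type":"object","properties":{"commands":{"type":"array"},"force":{"type":"number"}},"required":["commands"]}

```bash
mkdir -p pics; ls
cat > h.py <<'E'
import numpy as np, cv2
from station import env
from scipy.spatial.transform import Rotation as R
def unproj(name,u,v,d):
    m=env.camera_model(name); p=np.array([(u-m["cx"])/m["fx"]*d,-(v-m["cy"])/m["fy"]*d,-d,1])
    return (np.array(m["pose"])@p)[:3]
def save(n,im): cv2.imwrite("pics/"+n,im[...,::-1])
E
python3 - <<'E'
from h import *
for c in("top","side"):
    im,d=env.grab_frame(c); save(c+"1.png",im); np.save(c+"1.npy",d)
    for q in("holder","stand","shaker","socket","film_box","forceps","dropper_bottle"):
        try: print(c,q,[(np.round(r["position"],3).tolist(),round(r["confidence"],2)) for r in env.spot_in(c,q)])
        except Exception as e: print(c,q,e)
    m=env.camera_model(c); print({k:np.round(v,3).tolist() for k,v in m.items() if k!='name' and not isinstance(v,str)})
s=env.get_state(); print({k:np.round(v,3).tolist() for k,v in s.items()})
E
```

```text
pics
top holder [([0.455, 0.312, 0.052], 0.97), ([0.439, 0.203, 0.036], 0.82), ([0.471, 0.415, 0.062], 0.77), ([0.369, 0.236, 0.046], 0.62)]
top stand [([0.455, 0.304, 0.029], 0.89)]
top shaker [([0.546, -0.154, 0.067], 0.72)]
top socket [([0.548, -0.157, 0.068], 0.83)]
top film_box [([0.623, 0.467, 0.052], 0.64)]
top forceps []
top dropper_bottle [([0.698, 0.156, 0.052], 0.54)]
{'fx': 501.903, 'fy': 501.903, 'cx': 328.447, 'cy': 240.78, 'pose': [[-0.004, 0.999, -0.034, 0.484], [-1.0, -0.005, -0.018, 0.151], [-0.018, 0.033, 0.999, 1.053], [0.0, 0.0, 0.0, 1.0]]}
side holder [([0.433, 0.219, 0.056], 0.89), ([0.554, 0.367, 0.062], 0.81), ([0.462, 0.424, 0.059], 0.75), ([0.535, -0.094, 0.072], 0.74), ([0.364, 0.254, 0.056], 0.73), ([0.6, 0.487, 0.038], 0.7), ([0.447, 0.335, 0.065], 0.58)]
side stand [([0.436, 0.346, 0.022], 0.59)]
side shaker [([0.533, -0.094, 0.072], 0.79)]
side socket []
side film_box [([0.599, 0.49, 0.037], 0.58)]
side forceps []
side dropper_bottle []
{'fx': 589.123, 'fy': 589.123, 'cx': 329.728, 'cy': 243.086, 'pose': [[-0.877, 0.177, -0.446, -0.052], [-0.479, -0.294, 0.827, 1.206], [0.016, 0.939, 0.343, 0.529], [0.0, 0.0, 0.0, 1.0]]}
{'time': 0.8, 'joint_pos': [-1.298, 0.207, 1.541, -0.0, 1.393, -0.15], 'dq': [0.001, 0.0, 0.001, -0.0, 0.001, 0.0], 'joint_torque': [-0.001, -37.083, -28.174, 0.07, 0.027, 0.0], 'tcp_pos': [0.236, -0.524, 0.21], 'orientation': [2.638, -1.706, 0.0], 'force': [-0.68, -0.072, -0.394], 'ft_torque': [-0.049, -0.023, 0.03], 'width': 0.094}
```

View pics/top1.png

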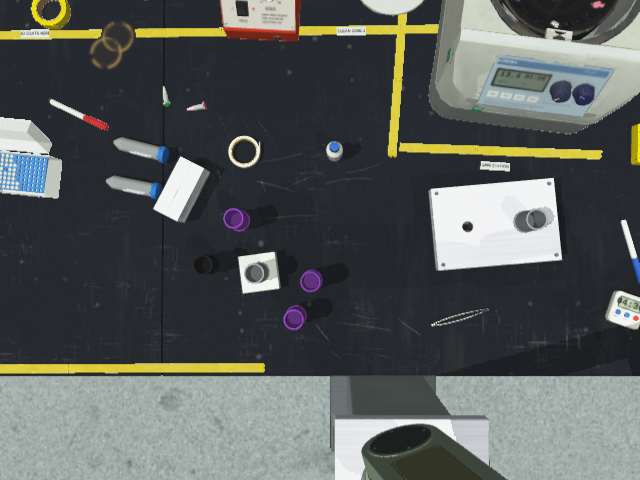

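View pics/side1.png

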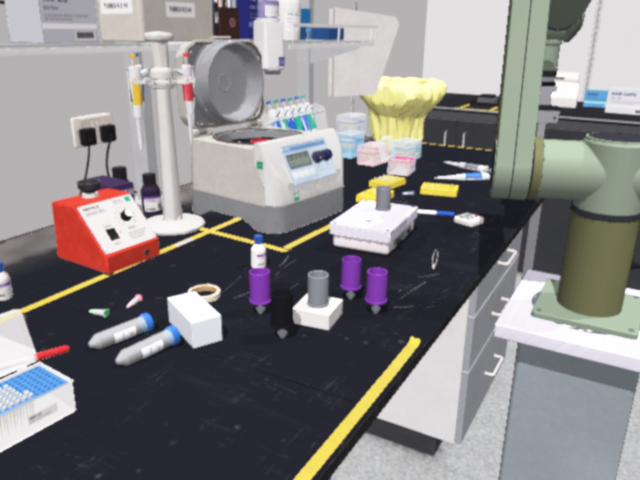

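Top view: the grey holder stands in the white stand at about (257,272), with three purple look-alikes and a black one around it. The empty hole is at (467,227), and the fixed holder is at about (535,218). Next I'll measure the deck, the hole and the holder rim from depth.

Run:
```python
from h import *
im=cv2.imread("pics/top1.png"); d=np.load("top1.npy")
m=env.camera_model("top"); v,u=np.mgrid[:480,:640]
P=np.stack([(u-m["cx"])/m["fx"]*d,-(v-m["cy"])/m["fy"]*d,-d,np.ones_like(d)],-1)@np.array(m["pose"]).T
P=P[...,:3]
roi=(u>415)&(u<575)&(v>165)&(v<285)&(abs(P[...,2]-.07)<.012)&(d>0)
c,wh,a=cv2.minAreaRect((P[roi][:,:2]*1000).astype(np.float32)); print("deck",c,wh,a,np.median(P[roi][:,2]))
g=im.min(2); hole=(g<90)&(abs(u-467)<14)&(abs(v-227)<14)
uu,vv=u[hole].mean(),v[hole].mean(); print("hole px",uu,vv,hole.sum())
for z in(.07,):
    A=unproj("top",uu,vv,.5);C=np.array(m["pose"])[:3,3];t=(z-C[2])/(A-C)[2];print("hole",C+(A-C)*t)
r=(abs(u-257)<25)&(abs(v-272)<25)&(P[...,2]>.075)&(d>0)
print("rim",r.sum(),P[r].mean(0),np.percentile(P[r][:,2],[50,90]),cv2.minEnclosingCircle((P[r][:,:2]*1000).astype(np.float32)))
r=(abs(u-535)<25)&(abs(v-218)<25)&(P[...,2]>.115)&(d>0)
print("fixrim",r.sum(),P[r].mean(0),cv2.minEnclosingCircle((P[r][:,:2]*1000).astype(np.float32)))
r=(abs(u-257)<30)&(abs(v-272)<30)&(abs(P[...,2]-.03)<.008)&(d>0)
print("stand",cv2.minAreaRect((P[r][:,:2]*1000).astype(np.float32)))
```

```text
deck (550.0477294921875, -158.82229614257812) (160.5882568359375, 242.19464111328125) 4.714051723480225 0.06941419698874673
hole px 467.24615384615385 226.52307692307693 65
hole [ 0.54404486 -0.10283077  0.07      ]
rim 154 [0.45586377 0.31127501 0.08889643] [0.09040962 0.0930688 ] ((455.99737548828125, 311.44659423828125), 20.00404930114746)
fixrim 242 [ 0.55414522 -0.21240875  0.12716258] ((554.1437377929688, -212.76197814941406), 20.45482635498047)
stand ((456.108642578125, 312.488525390625), (75.1106948852539, 75.4096908569336), 7.404326438903809)
```

Request:
carry_out(
  commands=[
    [0,0,-0.04,0,0,0,0],
    [-0.672,-0.544,-0.06,0,0,-1.23,0],
    [-0.672,-0.544,-0.06,0,0,-1.23,0],
    [-0.672,-0.544,-0.06,0,0,-1.23,0],
    [-0.672,-0.544,-0.06,0,0,-1.23,0],
    [-0.672,-0.544,-0.06,0,0,-1.23,0],
    [-0.672,-0.544,-0.06,0,0,-1.23,0],
    [-0.672,-0.544,-0.06,0,0,-1.23,0],
    [-0.672,-0.544,-0.06,0,0,-1.23,0],
    [-0.672,-0.544,-0.06,0,0,-1.23,0],
    [-0.672,-0.544,-0.06,0,0,-1.23,0],
    [-0.672,-0.544,-0.06,0,0,-1.23,0],
    [-0.672,-0.544,-0.06,0,0,-1.23,0],
    [-0.672,-0.544,-0.06,0,0,-1.23,0],
    [-0.672,-0.544,-0.06,0,0,-1.23,0],
    [-0.672,-0.544,-0.06,0,0,-1.23,0],
    [-0.672,-0.544,-0.06,0,0,-1.23,0],
    [-0.672,-0.544,-0.06,0,0,-1.23,0],
    [-0.672,-0.544,-0.06,0,0,-1.23,0],
    [-0.672,-0.544,-0.06,0,0,-1.23,0],
  ],
)

```text
time: 2.8
tcp_pos: [0.4562, 0.3131, 0.2694]
orientation: [3.138, 0.134, -0.001]
force: [0.8, 0.3, -0.1]
width: 0.0939
```

Run:
```python
from h import *
s=env.get_state(); im,d=env.grab_frame("wrist"); save("w1.png",im); np.save("w1.npy",d)
m=env.camera_model("wrist"); print({k:(np.round(v,4).tolist() if not isinstance(v,str) else v) for k,v in m.items()})
print(np.round(s["tcp_pos"],4),np.round(s["orientation"],4))
for q in("holder","stand"): print(q,[(np.round(r["position"],3).tolist(),round(r["confidence"],2)) for r in env.spot_in("wrist",q)])
```

```text
{'fx': 371.6483, 'fy': 371.6483, 'cx': 322.6816, 'cy': 237.5114, 'mount': [[1.0, -0.0008, -0.0003, 0.0005], [-0.0008, -0.9606, -0.278, -0.0826], [-0.0, 0.278, -0.9606, -0.1758], [0.0, 0.0, 0.0, 1.0]]}
[0.4562 0.3131 0.2694] [ 3.1382e+00  1.3360e-01 -1.2000e-03]
holder [([0.563, 0.353, 0.065], 0.97), ([0.456, 0.31, 0.061], 0.88), ([0.471, 0.411, 0.038], 0.76), ([0.439, 0.21, 0.065], 0.76), ([0.37, 0.246, 0.057], 0.71)]
stand [([0.455, 0.326, 0.028], 0.93), ([0.693, 0.163, 0.045], 0.16)]
```

View pics/w1.png

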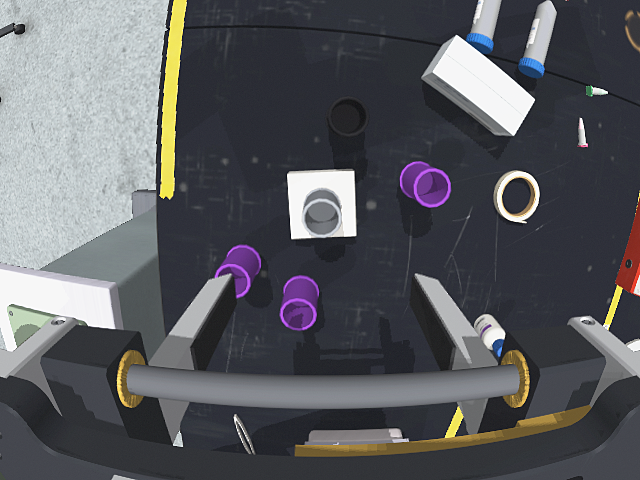

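The wrist view shows the grey holder in its white stand at about (322,212), between the fingers. The look-alikes are clear of the finger path. I'll refine the rim position from this view's depth.

```bash
cat >> h.py <<'E'
def wcloud(d,s):
    m=env.camera_model("wrist"); v,u=np.mgrid[:480,:640]
    x,y=(u-m["cx"])/m["fx"],(v-m["cy"])/m["fy"]; r=np.hypot(x,y); k=np.tan(r)/np.maximum(r,1e-9)
    P=np.stack([x*k*d,-y*k*d,-d,np.ones_like(d)],-1)@np.array(m["mount"]).T
    return P[...,:3]@R.from_rotvec(s["orientation"]).as_matrix().T+s["tcp_pos"],u,v
E
python3 - <<'E'
from h import *
d=np.load("w1.npy"); s=env.get_state(); P,u,v=wcloud(d,s)
r=(abs(u-322)<28)&(abs(v-210)<35)&(P[...,2]>.082)&(d>0)
Q=P[r]; print(r.sum(),np.percentile(Q[:,2],[50,90,98]),cv2.minEnclosingCircle((Q[:,:2]*1000).astype(np.float32)))
r=(abs(u-322)<45)&(abs(v-205)<45)&(abs(P[...,2]-.03)<.006)&(d>0)
print("stand",P[r][:,2].mean(),cv2.minAreaRect((P[r][:,:2]*1000).astype(np.float32)))
E
```

```text
577 [0.0925991  0.09395368 0.09467556] ((455.2525634765625, 310.43402099609375), 20.46396255493164)
stand 0.03136391333747696 ((455.32501220703125, 311.3898620605469), (75.15042877197266, 75.79976654052734), 7.102293014526367)
```

Request:
carry_out(
  commands=[
    [-0.001,0.002,0.05,0,0,0,0],
    [-0.001,0.002,0.09,0,0,0,0],
    [-0.001,0.002,0.12,0,0,0,0],
    [-0.001,0.002,0.15,0,0,0,0],
    [-0.001,0.002,0.17,0,0,0,0],
    [-0.001,0.002,0.185,0,0,0,0],
    [-0.001,0.002,0.195,0,0,0,0],
    [-0.001,0.002,0.201,0,0,0,0],
    [-0.001,0.002,0.201,0,0,0,0],
  ],
)

```text
time: 3.85
tcp_pos: [0.4555, 0.3092, 0.0688]
orientation: [3.139, 0.128, -0.0]
force: [-0.3, -0.3, -0.5]
width: 0.0938
```

Request:
carry_out(
  commands=[
    [0,0,0,0,0,0,1],
    [0,0,0,0,0,0,1],
    [0,0,0,0,0,0,1],
    [0,0,0,0,0,0,1],
    [0,0,0,0,0,0,1],
    [0,0,0,0,0,0,1],
    [0,0,0,0,0,0,1],
    [0,0,0,0,0,0,1],
    [0,0,0,0,0,0,1],
    [0,0,0,0,0,0,1],
  ],
  force=40,
)

```text
time: 4.85
tcp_pos: [0.4554, 0.3096, 0.0688]
orientation: [-3.139, -0.129, 0.0]
force: [-0.8, 0.1, 1.1]
width: 0.0393
```

Request:
carry_out(
  commands=[
    [0,0,-0.015,0,0,0,1],
    [0,0,-0.04,0,0,0,1],
    [0,0,-0.075,0,0,0,1],
    [0,0,-0.11,0,0,0,1],
    [0,0,-0.14,0,0,0,1],
    [0.002,0.02,-0.17,0,0,0,1],
    [0.006,0.05,-0.18,0,0,0,1],
    [0.01,0.09,-0.18,0,0,0,1],
    [0.014,0.13,-0.18,0,0,0,1],
    [0.018,0.17,-0.18,0,0,0,1],
    [0.022,0.21,-0.18,0,0,0,1],
    [0.027,0.25,-0.18,0,0,0,1],
    [0.031,0.29,-0.18,0,0,0,1],
    [0.035,0.33,-0.18,0,0,0,1],
    [0.039,0.37,-0.18,0,0,0,1],
    [0.044,0.41,-0.18,0,0,0,1],
    [0.048,0.445,-0.18,0,0,0,1],
    [0.051,0.47,-0.18,0,0,0,1],
    [0.051,0.48,-0.18,0,0,0,1],
    [0.051,0.48,-0.18,0,0,0,1],
  ],
)

```text
time: 6.85
tcp_pos: [0.5454, -0.1655, 0.2492]
orientation: [-3.139, -0.126, 0.0]
force: [-0.4, 0.6, -1.3]
width: 0.039
```

Run:
```python
from h import *
s=env.get_state(); im,d=env.grab_frame("wrist"); save("w2.png",im); np.save("w2.npy",d)
np.save("s2.npy",np.r_[s["tcp_pos"],s["orientation"]])
print(np.round(s["tcp_pos"],4),np.round(s["orientation"],4),s["width"],s["force"])
print([(np.round(r["position"],4).tolist(),round(r["confidence"],2)) for r in env.spot_in("wrist","socket")])
```

```text
[ 0.5454 -0.1655  0.2492] [-3.1389 -0.1257  0.    ] 0.038973057158515054 [-0.39769735  0.56783248 -1.27650686]
[([0.5448, -0.1249, 0.0719], 0.68)]
```

View pics/w2.png

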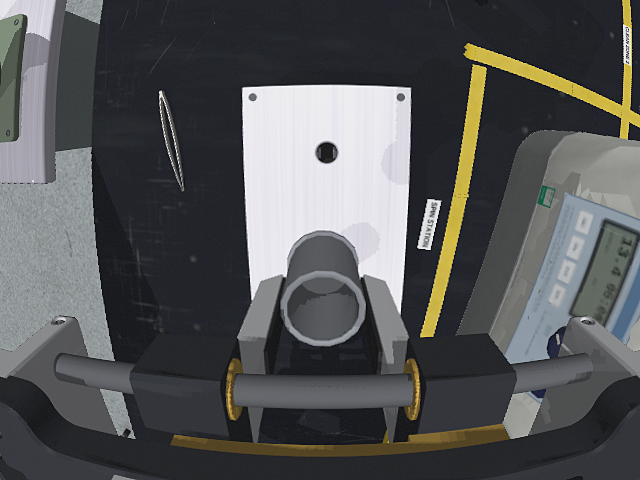

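The holder is held upright between the fingers, with its rim at about (322,310). The hole is at (326,152). Now I'll measure both.

Run:
```python
from h import *
from scipy.optimize import least_squares
q=np.load("s2.npy"); s=dict(tcp_pos=q[:3],orientation=q[3:]); d=np.load("w2.npy"); im=cv2.imread("pics/w2.png")
P,u,v=wcloud(d,s)
# hole: dark pixels -> intersect ring of deck around hole
near=np.hypot(u-326,v-152)<18; g=im.max(2)
deck=near&(g>150)&(abs(P[...,2]-.07)<.01); zd=np.median(P[deck][:,2]); print("deck z",zd)
m=env.camera_model("wrist"); T=np.array(m["mount"]);Rw=R.from_rotvec(s["orientation"]).as_matrix()
C=Rw@T[:3,3]+s["tcp_pos"]
hole=(near&(g<110)).astype(np.uint8)
cn=max(cv2.findContours(hole,0,2)[0],key=cv2.contourArea)[:,0,:].astype(float)
x,y=(cn[:,0]-m["cx"])/m["fx"],(cn[:,1]-m["cy"])/m["fy"];r=np.hypot(x,y);k=np.tan(r)/r
D=np.stack([x*k,-y*k,-np.ones_like(r)],1)@(Rw@T[:3,:3]).T
W=C+D*((zd-C[2])/D[:,2])[:,None]
print("hole",cv2.minEnclosingCircle((W[:,:2]*1000).astype(np.float32)))
M=cv2.moments(hole,True);print(M["m10"]/M["m00"],M["m01"]/M["m00"])
o=(u>275)&(u<370)&(v>260)&(v<350)&(d>0)&(P[...,2]>.2)&(np.hypot(P[...,0]-.5454,P[...,1]+.1655)<.03)
zt=np.percentile(P[o][:,2],95);t=o&(P[...,2]>zt-.004)
Q=P[t];print("rim",t.sum(),np.percentile(P[o][:,2],[50,90,95,99]))
rr=least_squares(lambda p:np.hypot(Q[:,0]-p[0],Q[:,1]-p[1])-p[2],[.545,-.165,.018],loss="soft_l1",f_scale=.001).x;print(rr,cv2.minEnclosingCircle((Q[:,:2]*1000).astype(np.float32)))
a=P[deck|((abs(P[...,2]-zd)<.006)&(v<300)&(d>0))]
print("deck rect",cv2.minAreaRect((a[:,:2]*1000).astype(np.float32)))
```

```text
deck z 0.07080270653948419
hole ((544.32275390625, -101.17034149169922), 10.019156455993652)
326.17109144542775 152.19174041297936
rim 1471 [0.26306309 0.27379667 0.27701247 0.28924816]
[ 0.54564474 -0.1612577   0.01866839] ((545.6312866210938, -162.010986328125), 22.242870330810547)
deck rect ((643.908447265625, -139.88107299804688), (358.055908203125, 220.39163208007812), 3.1982381343841553)
```

Run:
```python
from h import *
from scipy.optimize import least_squares
q=np.load("s2.npy"); s=dict(tcp_pos=q[:3],orientation=q[3:]); d=np.load("w2.npy")
P,u,v=wcloud(d,s)
b=(np.hypot(P[...,0]-.5454,P[...,1]+.164)<.03)&(d>0)&(v<355)
# far half of the rim plane & outer wall seen by the camera
for lo,hi in((.268,.271),(.270,.2725),(.2725,.275),(.275,.278)):
    Q=P[b&(P[...,2]>lo)&(P[...,2]<hi)]
    print(lo,len(Q),np.round(np.c_[Q.min(0),Q.max(0)][:2]*1000,1).tolist(),np.round(Q[:,:2].mean(0)*1000,1))
# outer wall, the side facing the camera: fit cylinder axis
w=b&(P[...,2]>.235)&(P[...,2]<.268)&(P[...,1]>-.163)&(v<280)
Q=P[w]
f=lambda p:np.hypot(Q[:,0]-p[0]-p[2]*(Q[:,2]-.25),Q[:,1]-p[1]-p[3]*(Q[:,2]-.25))-.02
r=least_squares(f,[.5454,-.165,0,0],loss="soft_l1",f_scale=.0005);print(len(Q),np.round(r.x,4),np.abs(r.fun).mean(),np.ptp(Q,0))
```

```text
0.268 538 [[516.5, 573.0], [-178.4, -141.2]] [ 545.2 -160.7]
0.27 654 [[516.5, 572.7], [-179.7, -141.2]] [ 546.3 -160.7]
0.2725 1552 [[516.4, 573.1], [-181.1, -141.3]] [ 545.4 -159.6]
0.275 186 [[516.2, 573.0], [-177.0, -151.9]] [ 544. -158.]
1544 [ 0.5456 -0.1617  0.0032 -0.0008] 0.0005910605958913562 [0.05663111 0.01701012 0.03298104]
```

Request:
carry_out(
  commands=[
    [0.0015,-0.03,0,0,0,0,1],
    [0.0035,-0.0605,0.02,0,0,0,1],
    [0.0035,-0.0605,0.05,0,0,0,1],
    [0.0035,-0.0605,0.08,0,0,0,1],
    [0.0035,-0.0605,0.1,0,0,0,1],
    [0.0035,-0.0605,0.106,0,0,0,1],
    [0.0035,-0.0605,0.106,0,0,0,1],
    [0.0035,-0.0605,0.106,0,0,0,1],
  ],
)

```text
time: 7.75
tcp_pos: [0.5451, -0.1037, 0.1443]
orientation: [3.138, 0.13, 0.003]
force: [0.6, 0.3, -1.0]
width: 0.0392
```

Run:
```python
from h import *
s=env.get_state(); print(np.round(s["tcp_pos"],4),np.round(s["orientation"],4),np.round(s["force"],2),np.round(s["ft_torque"],3))
im,d=env.grab_frame("side"); np.save("side2.npy",d)
p=np.array([.544,-.102,.09]); m=env.camera_model("side"); c=np.linalg.inv(m["pose"])@np.r_[p,1]
u,v=m["cx"]+m["fx"]*c[0]/-c[2],m["cy"]-m["fy"]*c[1]/-c[2]; print(u,v)
for w in ([.544,-.102,.07],[.544,-.102,.102],[.544,-.102,.164]):
    c=np.linalg.inv(m["pose"])@np.r_[w,1]; print(m["cx"]+m["fx"]*c[0]/-c[2],m["cy"]-m["fy"]*c[1]/-c[2])
u,v=int(u),int(v); cr=im[v-70:v+40,u-60:u+80]; a=cv2.resize(cr,None,fx=4,fy=4,interpolation=cv2.INTER_CUBIC)
w,d=env.grab_frame("wrist"); np.save("w3.npy",d); np.save("s3.npy",np.r_[s["tcp_pos"],s["orientation"]]); save("w3full.png",w)
save("c3.png",a); print(u,v)
```

```text
[ 0.5451 -0.1037  0.1443] [3.1382 0.1301 0.0035] [ 0.55  0.26 -1.04] [ 0.012 -0.04  -0.025]
367.961469349333 212.515731358718
367.66493543506584 220.01203554214143
368.1406956903205 207.98493368235555
369.0826436488637 184.17272171447294
367 212
```

View pics/c3.png

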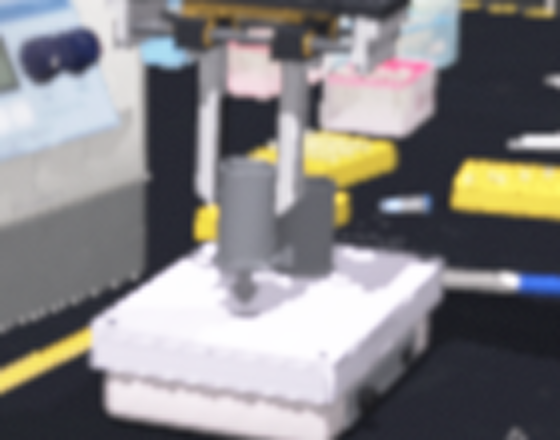

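View pics/w3full.png

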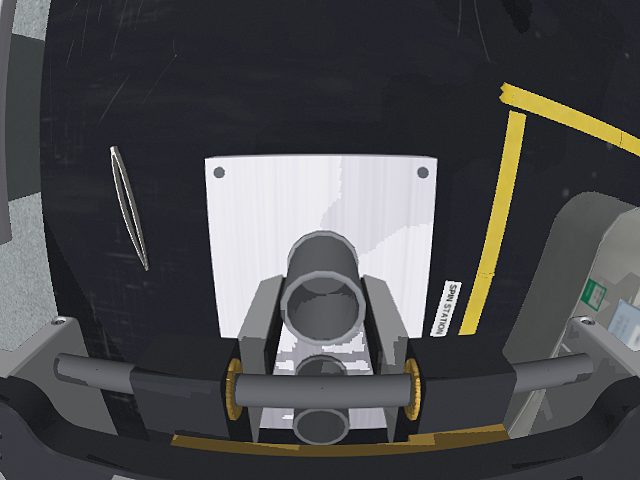

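Side view: the cone tip hangs right over the dark hole, at about (243,300) in the crop. The wrist view shows the holder upright, in line with the fixed one. I'll lower it in small steps and watch the side force.

Request:
carry_out(
  commands=[
    [-0.001,0.0015,0.002,0,0,0,1],
    [-0.001,0.0015,0.004,0,0,0,1],
    [-0.001,0.0015,0.006,0,0,0,1],
    [-0.001,0.0015,0.008,0,0,0,1],
    [-0.001,0.0015,0.01,0,0,0,1],
    [-0.001,0.0015,0.01,0,0,0,1],
    [-0.001,0.0015,0.01,0,0,0,1],
  ],
)

```text
time: 8.55
tcp_pos: [0.5432, -0.1056, 0.1327]
orientation: [-3.139, -0.129, 0.001]
force: [0.4, -0.1, -1.7]
width: 0.0387
```

Request:
carry_out(
  commands=[
    [0,0,0.0015,0,0,0,1],
    [0,0,0.003,0,0,0,1],
    [0,0,0.0045,0,0,0,1],
    [0,0,0.006,0,0,0,1],
    [0,0,0.006,0,0,0,1],
    [0,0,0.006,0,0,0,1],
  ],
)

```text
time: 9.15
tcp_pos: [0.5432, -0.1056, 0.1268]
orientation: [-3.139, -0.129, 0.0]
force: [-0.3, 0.1, -0.2]
width: 0.0393
```

Request:
carry_out(
  commands=[
    [0,0,0.001,0,0,0,1],
    [0,0,0.002,0,0,0,1],
    [0,0,0.003,0,0,0,1],
    [0,0,0.004,0,0,0,1],
    [0,0,0.005,0,0,0,1],
    [0,0,0.005,0,0,0,1],
  ],
)

```text
time: 9.75
tcp_pos: [0.5439, -0.1057, 0.1221]
orientation: [3.139, 0.129, 0.002]
force: [2.3, 0.4, 0.4]
width: 0.0393
```

Request:
carry_out(
  commands=[
    [0.001,0,0,0,0,0,1],
    [0.001,0,0,0,0,0,1],
    [0.001,0,0.001,0,0,0,1],
    [0.001,0,0.002,0,0,0,1],
    [0.001,0,0.002,0,0,0,1],
  ],
)

```text
time: 10.25
tcp_pos: [0.5447, -0.1057, 0.1205]
orientation: [3.138, 0.129, 0.002]
force: [0.3, 1.0, 4.3]
width: 0.0389
```

Request:
carry_out(
  commands=[
    [0,0,0.001,0,0,0,1],
    [0,0,0.002,0,0,0,1],
    [0,0,0.003,0,0,0,1],
    [0,0,0.003,0,0,0,1],
  ],
  force=50,
)

```text
time: 10.65
tcp_pos: [0.5442, -0.1057, 0.1168]
orientation: [3.138, 0.129, -0.0]
force: [0.4, -0.6, 1.4]
width: 0.0388
```

Request:
carry_out(
  commands=[
    [0,0,0.001,0,0,0,1],
    [0,0,0.002,0,0,0,1],
    [0,0,0.003,0,0,0,1],
    [0,0,0.003,0,0,0,1],
  ],
)

```text
time: 11.05
tcp_pos: [0.5433, -0.1051, 0.1127]
orientation: [-3.138, -0.129, 0.003]
force: [-0.2, -0.1, -0.7]
width: 0.0388
```

Request:
carry_out(
  commands=[
    [0,0,0.001,0,0,0,1],
    [0,0,0.002,0,0,0,1],
    [0,0,0.003,0,0,0,1],
    [0,0,0.003,0,0,0,1],
  ],
)

```text
time: 11.45
tcp_pos: [0.544, -0.1054, 0.1105]
orientation: [-3.139, -0.129, 0.001]
force: [0.2, -0.7, -2.1]
width: 0.0382
```

Request:
carry_out(
  commands=[
    [0,0,0.0005,0,0,0,1],
    [0,0,0.001,0,0,0,1],
    [0,0,0.0015,0,0,0,1],
    [0,0,0.0015,0,0,0,1],
  ],
)

```text
time: 11.85
tcp_pos: [0.5442, -0.1055, 0.1093]
orientation: [-3.139, -0.129, 0.0]
force: [-0.3, 0.3, -0.3]
width: 0.0393
```

Request:
carry_out(
  commands=[
    [0,0,0.0005,0,0,0,1],
    [0,0,0.001,0,0,0,1],
    [0,0,0.001,0,0,0,1],
  ],
)

```text
time: 12.15
tcp_pos: [0.5443, -0.1056, 0.1088]
orientation: [3.139, 0.129, 0.0]
force: [-0.9, -0.1, 3.4]
width: 0.0389
```

Request:
carry_out(
  commands=[
    [0,0,0.0005,0,0,0,1],
    [0,0,0.001,0,0,0,1],
    [0,0,0.001,0,0,0,1],
  ],
)

```text
time: 12.45
tcp_pos: [0.5444, -0.1056, 0.1088]
orientation: [3.139, 0.129, 0.0]
force: [-3.7, 0.9, 8.5]
width: 0.0389
```

Request:
carry_out(
  commands=[
    [0,0,0.0005,0,0,0,1],
    [0,0,0.001,0,0,0,1],
    [0,0,0.0015,0,0,0,1],
    [0,0,0.002,0,0,0,1],
    [0,0,0.002,0,0,0,1],
    [0,0,0.002,0,0,0,1],
  ],
)

```text
time: 13.05
tcp_pos: [0.5444, -0.1056, 0.1087]
orientation: [3.138, 0.129, 0.0]
force: [-8.0, 2.3, 16.9]
width: 0.0388
```

Pressing has turned rigid at TCP z 0.1087, with 17 N on the wrist. That is home. Next I'll ease off and start the upward pull.

Request:
carry_out(
  commands=[
    [0,0,-0.001,0,0,0,1],
    [0,0,-0.002,0,0,0,1],
    [0,0,-0.003,0,0,0,1],
    [0,0,-0.004,0,0,0,1],
    [0,0,-0.0045,0,0,0,1],
    [0,0,-0.005,0,0,0,1],
    [0,0,-0.005,0,0,0,1],
  ],
)

```text
time: 13.75
tcp_pos: [0.5442, -0.1055, 0.11]
orientation: [-3.139, -0.129, 0.001]
force: [0.4, -0.0, -1.8]
width: 0.0385
```

Request:
carry_out(
  commands=[
    [0,0,-0.0005,0,0,0,1],
    [0,0,-0.001,0,0,0,1],
    [0,0,-0.001,0,0,0,1],
  ],
)

```text
time: 14.05
tcp_pos: [0.5443, -0.1056, 0.1114]
orientation: [3.139, 0.129, 0.0]
force: [-0.5, 0.6, -0.4]
width: 0.0386
```

Request:
carry_out(
  commands=[
    [0,0,-0.0005,0,0,0,1],
    [0,0,-0.001,0,0,0,1],
    [0,0,-0.001,0,0,0,1],
  ],
)

```text
time: 14.35
tcp_pos: [0.5443, -0.1056, 0.1125]
orientation: [3.139, 0.129, 0.0]
force: [0.6, -0.3, -1.7]
width: 0.0386
```

Request:
carry_out(
  commands=[
    [0,0,-0.0005,0,0,0,1],
    [0,0,-0.0005,0,0,0,1],
    [0,0,-0.0005,0,0,0,1],
  ],
)

```text
time: 14.65
tcp_pos: [0.5443, -0.1055, 0.1129]
orientation: [3.139, 0.129, 0.0]
force: [0.4, -0.3, -1.3]
width: 0.0387
```

Request:
carry_out(
  commands=[
    [0,0,-0.0005,0,0,0,1],
    [0,0,-0.0005,0,0,0,1],
    [0,0,-0.0005,0,0,0,1],
  ],
)

```text
time: 14.95
tcp_pos: [0.5441, -0.1055, 0.113]
orientation: [-3.139, -0.129, 0.0]
force: [0.6, -0.1, -3.9]
width: 0.0391
```

Request:
carry_out(
  commands=[
    [0,0,-0.0003,0,0,0,1],
    [0,0,-0.0006,0,0,0,1],
    [0,0,-0.001,0,0,0,1],
    [0,0,-0.001,0,0,0,1],
    [0,0,-0.001,0,0,0,1],
  ],
)

```text
time: 15.45
tcp_pos: [0.544, -0.1054, 0.1132]
orientation: [-3.139, -0.129, 0.001]
force: [5.3, -1.3, -15.6]
width: 0.0387
```

Request:
carry_out(
  commands=[
    [0,0,0.0001,0,0,0,1],
    [0,0,0.0001,0,0,0,1],
    [0,0,0.0001,0,0,0,1],
  ],
)

```text
time: 15.75
tcp_pos: [0.544, -0.1054, 0.1133]
orientation: [-3.139, -0.129, 0.001]
force: [5.0, -0.4, -17.1]
width: 0.0387
```

Request:
carry_out(
  commands=[
    [0,0,0.0006,0,0,0,1],
    [0,0,0.0006,0,0,0,1],
  ],
)

```text
time: 15.95
tcp_pos: [0.544, -0.1054, 0.1132]
orientation: [-3.139, -0.129, 0.001]
force: [4.3, -0.8, -16.3]
width: 0.0389
```

Request:
carry_out(
  commands=[
    [0,0,0,0,0,0,1],
    [0,0,0,0,0,0,1],
    [0,0,0,0,0,0,1],
  ],
)

```text
time: 16.25
tcp_pos: [0.544, -0.1054, 0.1133]
orientation: [-3.139, -0.129, 0.001]
force: [5.4, -0.7, -16.9]
width: 0.0386
```

Request:
carry_out(
  commands=[
    [0,0,0,0,0,0,1],
    [0,0,0,0,0,0,1],
  ],
)

```text
time: 16.45
tcp_pos: [0.544, -0.1054, 0.1133]
orientation: [-3.139, -0.129, 0.001]
force: [4.8, -1.3, -18.7]
width: 0.039
```

The pull has been held for about 1 s at 14–17 N net of weight, and it is creeping upward. I'll ease off and return home now.

Request:
carry_out(
  commands=[
    [0,0,0.001,0,0,0,1],
    [0,0,0.0025,0,0,0,1],
    [0,0,0.004,0,0,0,1],
    [0,0,0.005,0,0,0,1],
    [0,0,0.006,0,0,0,1],
    [0,0,0.007,0,0,0,1],
    [0,0,0.007,0,0,0,1],
    [0,0,0.007,0,0,0,1],
  ],
)

```text
time: 17.25
tcp_pos: [0.545, -0.1059, 0.1088]
orientation: [3.138, 0.129, 0.003]
force: [-1.0, -0.3, 6.2]
width: 0.0386
```

Back home, with light downward contact. Next I'll ease the side load a little, release and retreat straight up.

Request:
carry_out(
  commands=[
    [0,0,-0.0005,0,0,0,1],
    [0,0,-0.001,0,0,0,1],
    [0,0,-0.001,0,0,0,0.5],
    [0,0,-0.001,0,0,0,0],
    [0,0,-0.001,0,0,0,0],
    [0,0,-0.001,0,0,0,0],
    [0,0,-0.001,0,0,0,0],
    [0,0,-0.001,0,0,0,0],
    [0,0,-0.001,0,0,0,0],
    [0,0,-0.001,0,0,0,0],
  ],
)

```text
time: 18.25
tcp_pos: [0.5443, -0.1055, 0.1076]
orientation: [-3.139, -0.129, 0.0]
force: [-0.2, -0.7, 0.5]
width: 0.0938
```

Request:
carry_out(
  commands=[
    [0,0,-0.01,0,0,0,0],
    [0,0,-0.03,0,0,0,0],
    [0,0,-0.06,0,0,0,0],
    [0,0,-0.09,0,0,0,0],
    [0,0.03,-0.12,0,0,0,0],
    [0,0.06,-0.14,0,0,0,0],
    [0,0.06,-0.14,0,0,0,0],
    [0,0.06,-0.14,0,0,0,0],
  ],
)

```text
time: 19.05
tcp_pos: [0.5493, -0.1656, 0.2484]
orientation: [-3.139, -0.127, -0.002]
force: [-0.2, -0.0, -1.2]
width: 0.0938
```

Run:
```python
from h import *
s=env.get_state(); im,d=env.grab_frame("wrist"); save("w4.png",im); np.save("w4.npy",d)
np.save("s4.npy",np.r_[s["tcp_pos"],s["orientation"]])
print(np.round(s["tcp_pos"],4),s["width"],np.round(s["force"],2))
P,u,v=wcloud(d,s)
for c in((.5445,-.102),(.5545,-.212)):
    r=(np.hypot(P[...,0]-c[0],P[...,1]-c[1])<.03)&(d>0)&(abs(P[...,2]-.132)<.006)
    Q=P[r]; print(r.sum(),np.percentile(Q[:,2],[50,90,97]) if len(Q) else "",cv2.minEnclosingCircle((Q[:,:2]*1000).astype(np.float32)) if len(Q) else "")
im,_=env.grab_frame("side"); save("s4.png",cv2.resize(im[130:260,290:450],None,fx=4,fy=4,interpolation=cv2.INTER_CUBIC))
```

```text
[ 0.5493 -0.1656  0.2484] 0.09382950134314848 [-0.2  -0.03 -1.23]
699 [0.1326277  0.13369469 0.13412109] ((544.9837036132812, -101.85774993896484), 20.106182098388672)
693 [0.13233593 0.13345406 0.13398883] ((553.4705810546875, -210.9254608154297), 20.1737060546875)
```

View pics/s4.png

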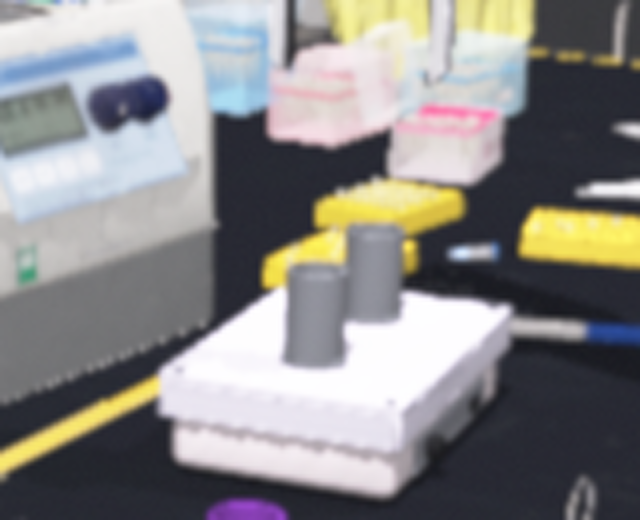

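View pics/w4.png

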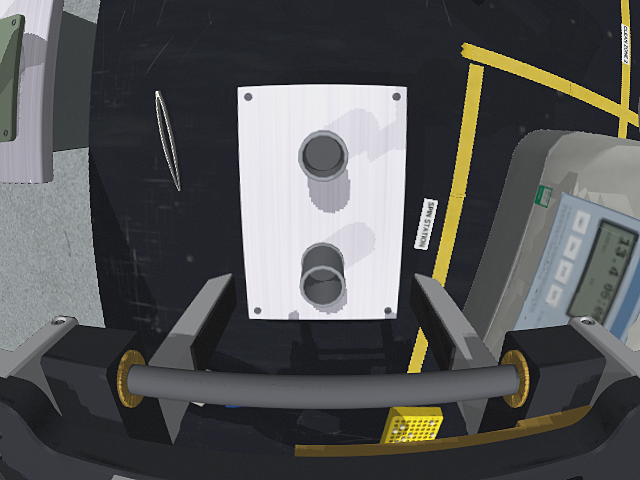

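Both holders stand upright on the deck at equal height: ours at (323,155) and the fixed one at (322,285) in the wrist view. The gripper is clear of both.

```bash
python3 -c "
from station import env
print(env.finish_job())"
```

```text
the job is handed in; nothing more can be done
None
```

The grey holder is latched in the empty hole of the shaker's deck, pull-tested and released, and I have handed the job in at about 19 s of the 64 s allowed.

- **Press:** The latch resisted on the way in and then let go. Pressing turned rigid at TCP z 0.1087, the height expected for home, and I pushed to about 17 N there.
- **Pull test:** The holder had about 4.3 mm of free play upward, then the pull rose steeply. It ran stronger than the 12 N intended. The wrist read 15.6 to 18.7 N for about 1 s, including roughly 1.3 N of holder weight, so the latch bore about 14 to 17 N. The force kept creeping up despite two small eases, so I ended the pull there; no reading reached the 20 N limit. The test relies on readings taken only at the end of each move, so peaks in between were not seen.
- **Last checks:** After release, the rim stood at 132.6 mm, against 132.3 mm for the fixed holder. The rim centre was at (0.545, -0.102), within 1 mm of the hole as I measured it. Both holders look upright in the wrist and side views, and the gripper was clear of everything.
- **Disagreements:** Estimates of the hole from the top and wrist cameras differed by about 1.6 mm. A close look put the holder 2 to 3 mm off where the earlier measurements had it in the grip. A short sideways correction by feel settled the fit.
- **Not re-measured:** I did not measure the bystanders again at the end. The arm never moved near the box or bottle, and the forceps look undisturbed in the last wrist picture.

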